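Lock the mould box with its keyed plug

TASK

Close the steel hasp of the blue mould box: swing it down flat over the lid so that the brass hub stands up through its eye. Then lift the red-handled keyed plug out of its wooden stand, push its shaft into the hub, turning it until the key slips into the keyway, and keep pushing against the spring inside until the plug's flange is fully down on the hub. Finish while still holding the plug pressed down there (it springs up if let go), and do not disturb the cup, the jug and the dye bottle.

Things in the scene. Friction and masses are not known exactly. Their poses are not given: they have to be found in the camera images.
- case: Blue mould box with a white lid, fixed, 146 x 122 x 75 mm tall; stands elsewhere and turned in every run. Origin: centre of its underside; z up. Lid top 75 mm above the origin; the lid stays shut. The hub stands in the middle of the lid; the hasp is hinged along the top of the box's own +y side.
- hasp (a joint): Hinge of the hasp, rad: 0 = flat over the lid (a stop), growing as it opens; starts at 1.7 to 2.1, standing up and leaning outwards (1.57 = straight up). It stays where it is left (friction 0.05 N m, leaf 60 g). Leaf: steel plate 4 mm thick, 56 mm wide, 114 mm long from the axis, with a 40 x 40 mm eye centred 64 mm from the axis and a solid end 84 to 114 mm from it.
- hasp_hinge (a point): Middle of the hasp's hinge axis, which runs along the box's own x: 64 mm from the hub's axis towards the box's own +y, 4 mm above the lid top. Closed, the leaf reaches from here towards the box's own -y, its upper face 6 mm above the lid top and 6 mm below the hub's rim.
- hasp_end (a point): Middle of the solid end of the hasp, on the face that is up when closed (outer face when open), 99 mm from the hinge axis: the place to push the hasp over and press it down.
- hub_mouth (a point): Centre of the rim of the brass hub, 12 mm above the lid top; z up along the bore, x points from the axis to the keyway (a slot open at the top; yellow mark outside it). Fixed in the lid, turned up to 0.5 rad from the box's x. Outer diameter 34 mm, bore 20.4 mm; keyway 9 mm wide, reaching 15.7 mm from the axis, full depth. A spring pad lies in the bore 32 mm below the rim.
- pad (a joint): Travel of the spring pad in the hub, m, 0 = up, growing as it is pressed down; the plug pressed home brings it to about 0.010. It pushes back with 5 N at 0 and 10 N at 0.010, so a plug that is let go rises 10 mm.
- plug: Keyed plug, loose, 0.1 to 0.2 kg, upright in the stand. Origin: centre of the shaft's lower end; z up, x to the key. Shaft 17.6 mm diameter, 42 mm long, lowest 6 mm tapered to 11 mm. Key 6 mm wide, to 14 mm from the axis, from 13 mm above the origin up to the flange. Flange 46 mm diameter, 42 to 48 mm up, yellow mark on top over the key. Red handle 24 x 24 mm, 48 to 94 mm up.
- plug_seat (a point): Centre of the underside of the plug's flange, 42 mm above the plug's origin; it comes down on the hub's rim (point hub_mouth).
- plug_grip (a point): Middle of the red square handle, 72 mm above the plug's origin: grip here. The handle's faces lie along the plug's own x and y.
- stand: Wooden block, fixed, 80 x 80 x 50 mm, with a round upright hole 35 mm in diameter in which the plug hangs by its flange, turned up to 0.9 rad from the stand's x. Origin: centre of its underside.
- cup: Bystander: sea-green tumbler, 72 mm across, 95 mm tall. Origin: centre of its underside.
- jug: Bystander: small steel jug with a handle, 68 mm across, 80 mm tall. Origin: centre of its underside.
- bottle: Bystander: yellow dye bottle with a black spout, 34 mm across, 92 mm tall. Origin: centre of its underside.

How it is judged:
On the way, in this order (a step that is already met when the one before it is completed fails the run):
1. the hasp lies closed over the hub while the plug is still in its stand (value of joint hasp below 0.12 rad and distance of plug_seat from where it was at the start of the episode below 0.03 m), for 0.2 s.
2. the plug is in the hub, key in the keyway, flange down on the rim (z of plug_seat in the frame of hub_mouth between -0.004 and 0.002 m and horizontal distance between plug_seat and hub_mouth below 0.004 m and angle between plug's own z axis and vertical below 0.09 rad and angle between the x axis of plug and the x axis of hub_mouth, either way round below 0.25 rad), for 0.2 s.
At the end, for the whole second after the job is handed in: The hasp lies flat (within 0.12 rad); the plug stands upright in the hub with its key in the keyway and its flange within 2 mm of the hub's rim, spring pressed; the fingers are still holding or pressing the plug there, at rest (all of step 2 and value of joint hasp below 0.12 rad and contact force between the fingers and plug above 3 N and value of joint pad above 0.007 m and linear speed of plug below 0.02 m/s); the arm keeps its last pose, push and grip.
It fails at once if cup moved more than 25 mm or tipped (distance of cup from where it was at the start of the episode above 0.025 m or angle between cup's own z axis and vertical above 0.4 rad).
It fails at once if jug moved more than 25 mm or tipped (distance of jug from where it was at the start of the episode above 0.025 m or angle between jug's own z axis and vertical above 0.4 rad).
It fails at once if bottle moved more than 25 mm or tipped (distance of bottle from where it was at the start of the episode above 0.025 m or angle between bottle's own z axis and vertical above 0.4 rad).
It also fails if it takes over 53 s, if anything falls off the work surface, if the arm or the gripper's body presses on something with over 40 N, if the wrist force passes 120 N, or if a joint passes its speed limit or range.

ROBOT

A 7-joint arm with a two-finger parallel gripper is mounted at the origin on the work surface. World frame = base frame: x ahead of the robot, y to its left, z up, the work surface at z = 0. Lengths are in m, angles in rad, forces in N, time in s.
With the tool pointing down it reaches from about 0.4 to 0.85 m from the base axis. Payload 10.4 kg.
Tool frame: the origin (TCP) lies on the centre line of the jaws, within the pads' length; the fingertips stand 11 mm ahead of it and the grasp point (between the pads) lies 8 mm behind it (tip_reach is the distance from the TCP to the fingertips, in m); z points along the fingers, y is the line along which they close (so a half turn about z gives the same grasp; the last joint's range is limited). The gripper opens to 85 mm and grips with 20 to 120 N. Pads are 22 mm wide; open, the fingers measure 114 mm over their backs; the gripper's body (76 mm by 85 mm) begins 54 mm behind the grasp point. The pads swing forward as they close: fully open they stand 13 mm farther back than shut.
Start: joints at [-1.153, 0.332, -0.065, 1.46, 0.022, 1.35, -0.088], TCP at [0.267, 0.565, 0.242] pointing down, gripper open.
Joint ranges: [-2.6, 2.6], [-0.5, 2.12], [-1.47, 1.34], [0.16, 2.42], [-1.27, 4.41], [0.06, 2.06], [-2.6, 2.6]. Speed limits (rad/s): [2.22, 2.22, 2.79, 2.79, 3.14, 3.14, 3.14].

INTERFACE

Orientations are given as a unit quaternion [x, y, z, w].
In Python, from workcell import get_obs, camera, hand_in, tip_reach gives the robot as it stands. The module is installed in compiled form; this text tells all that it offers.
- The arm moves only by the tool move_arm, never from a script. Its argument "plan" is a list of rows, each an object with "delta_pos": the shift along the tool's x, y, z in shares of 0.75 m (1.0 is 0.75 m), a list of three; "turn": the turn, a rotation vector about the tool's x, y, z in normalised numbers (1 is 180 degrees), a list of three; "fingers": the closure, from 0 (fully open) to 1 (shut). A call has 1 to 12 rows; each row is the pose to reach, as a shift and turn from the pose commanded when the call began, along the tool's axes at that moment; what a row does not reach only later rows make up. A row lasts 1/8 s, in which the tool goes at most 62.5 mm and 10.7 degrees, less where a joint would pass 70% of its speed; a pose out of reach is approached as far as the arm can. A call with a gripper value outside its range is refused whole. The fingers move at their own pace and stop on an object; "force" is the grip in N (left out, the last holds). Time passes only in rows, so rows that repeat a pose let the fingers close. It gives the time, the measured TCP pose, the force, the opening and the grip force at its end, in the units of the state.
- get_obs(): the state, without advancing time (a new reading comes with each control period).
- camera(name): name is "side" or "top" or "wrist"; returns a dict with "color" (420x560x3 uint8, red, green, blue), "range_z" (420x560 float32, m along the optical axis (not along the pixel's ray), 0 where there is no reading), "fx", "fy", "cx", "cy" (pixels), "k1" (the pictures are not rectified: a ray, as slopes to the right and down, at radius r is drawn at 1 + k1 r^2 times it, then the intrinsics apply), "R" (3x3) and "t" (3): a world point X has camera coordinates R X + t; the wrist camera has in their place "tool_from_camera" (4x4, takes a point from camera to tool coordinates, whose origin is the TCP and whose axes are the flange's). Camera axes: x right, y down, z forward; pixel columns grow to the right and rows downward; lengths in m; the calibration is good to about 2 mm. A picture is of the moment at which its call begins: read the wrist's pose just before it.
- hand_in(): hands the job in; it is judged then, once.
The state is a dict: "clock": time; "joint_pos": joint angles; "joint_velocities": joint speeds; "tau": joint torques, N m; "position": TCP position; "ee_rot": TCP orientation; "ft_force": force on the tool from outside, world axes, zero at the start; "torque": the same for the moment, N m; "grip_width": opening from 0.0 (shut) to 1.0 (fully open); "grasp_force": force on a finger pad.
Only numpy, scipy, OpenCV 4.12 (cv2) and the standard library are available. Lean on these libraries where they do the work, as an engineer would, in place of code of your own. Each camera call takes 0.05 s, during which the arm holds its last target. There are 200 camera calls.

## Working session

There is one attempt and no reset: what is moved stays moved. The work goes in short steps, Python scripts to look and compute and a tool call to move; the robot and the scene stay as the last step left them, time stands still between calls to the robot, and variables do not carry over. Pictures are saved under pics/ and viewed, at most 10 in all, crops included, and the job is handed in when it is done.

Besides the shell and the picture viewer there is one more tool, called after "Emit:" as name(argument=value, ...), one argument or row to a line, values as JSON. move_arm: Moves the arm, as the interface text tells. Its arguments: {"type":"object","properties":{"plan":{"type":"array","items":{"type":"object","properties":{"delta_pos":{"type":"array","items":{"type":"number"}},"turn":{"type":"array","items":{"type":"number"}},"fingers":{"type":"number"}}}},"force":{"type":"number"}},"required":["plan"]}

```bash
mkdir -p pics; python3 - <<'E'
from workcell import *
import cv2,numpy as np
o=get_obs();print(o)
print(tip_reach)
for n in("top","side"):
    c=camera(n);cv2.imwrite(f"pics/{n}0.png",c["color"][...,::-1]);np.savez(f"{n}0.npz",**c)
    print({k:v for k,v in c.items() if k not in("color","range_z")}, (c["range_z"]>0).mean())
E
```

```text
{'clock': 0.0, 'joint_pos': array([-1.15261148,  0.33286626, -0.06473487,  1.46097162,  0.02158792,
        1.34985561, -0.0885056 ]), 'joint_velocities': array([ 0.00053545, -0.00103955, -0.0002134 , -0.00071766,  0.00166686,
        0.0006671 ,  0.00066631]), 'tau': array([-1.86927246e-04, -6.25446939e+01,  4.87670582e-02, -3.91613030e+01,
        1.61923125e-02,  9.98746022e-03,  1.07125641e-05]), 'position': array([0.26648389, 0.56494385, 0.24150503]), 'ee_rot': array([ 2.18589912e-01,  9.75816559e-01, -6.90130204e-04, -1.33257214e-04]), 'ft_force': array([-0.76898535,  0.90544825, -0.61218864]), 'torque': array([-0.04804456, -0.0475276 , -0.03783828]), 'grasp_force': 0.0, 'grip_width': 1.002764846759071}
0.011
{'fx': 503.2276713858534, 'fy': 503.2276713858534, 'cx': 280.13043688348273, 'cy': 206.5604822167144, 'k1': -0.18043993447221596, 'R': array([[-0.01551062, -0.9998047 , -0.012247  ],
       [-0.9924915 ,  0.01688109, -0.12114311],
       [ 0.12132619,  0.01027604, -0.9925595 ]]), 't': array([-0.03688284,  0.5817858 ,  1.21850604])} 0.996109693877551
{'fx': 436.6249865218368, 'fy': 436.6249865218368, 'cx': 280.3495335512689, 'cy': 203.12101665830107, 'k1': 0.048477148571110205, 'R': array([[-0.9693314 , -0.24568789, -0.00583885],
       [-0.12495468,  0.51317346, -0.84914035],
       [ 0.21161984, -0.82236881, -0.528135  ]]), 't': array([0.55052329, 0.15674186, 0.81255778])} 0.9960969387755102
```

View pics/top0.png

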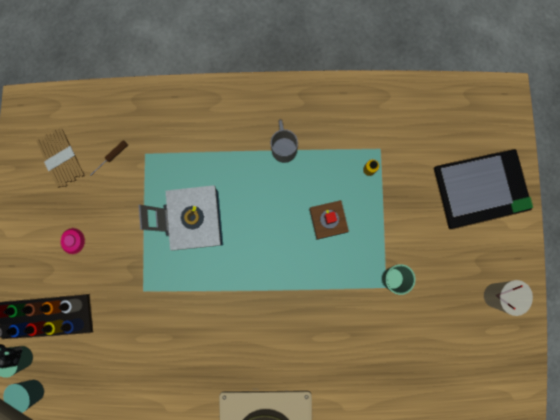

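View pics/side0.png

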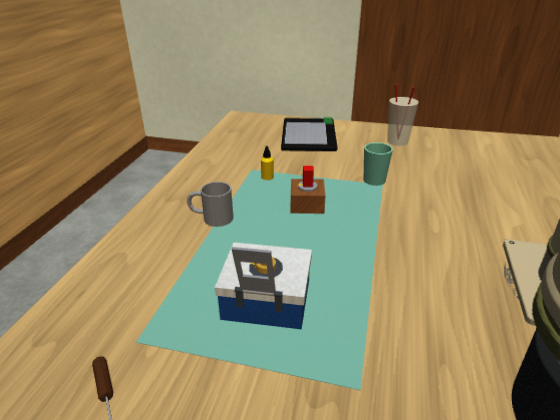

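The top view shows the box at (193,217), with the hasp leaning out to the left (150,218). The plug is at (330,218) in its stand; the jug is at (284,147), the bottle at (372,167) and the cup at (400,279). Next I'll measure the positions.

```bash
cat > h.py <<'E'
import numpy as np,cv2
from scipy.spatial.transform import Rotation as Ro
def cam_pose(c,o=None):
    "camera-to-world R, origin"
    if "R" in c: R=np.array(c["R"]).T; return R,-R@np.array(c["t"])
    T=np.array(c["tool_from_camera"]); Q=Ro.from_quat(o["ee_rot"]).as_matrix()
    return Q@T[:3,:3], Q@T[:3,3]+o["position"]
def slopes(c,uv):
    K=np.array([[c["fx"],0,c["cx"]],[0,c["fy"],c["cy"]],[0,0,1.]])
    return cv2.undistortPoints(np.float64(uv).reshape(-1,1,2),K,np.array([float(c["k1"]),0,0,0])).reshape(-1,2)
def rays(c,uv,o=None):
    R,p=cam_pose(c,o); s=slopes(c,uv); return p,np.c_[s,np.ones(len(s))]@R.T
def onz(c,uv,z,o=None):
    p,d=rays(c,uv,o); return p+d*((z-p[2])/d[:,2])[:,None]
def cloud(c,o=None):
    v,u=np.mgrid[:420,:560]; p,d=rays(c,np.c_[u.ravel(),v.ravel()],o)
    return (p+d*c["range_z"].reshape(-1,1)).reshape(420,560,3)
def rect(P):
    (cx,cy),wh,a=cv2.minAreaRect(np.float32(P[:,:2]*1000)); return np.round([cx,cy,*wh,a],1)
def hsv(c): return cv2.cvtColor(c["color"],cv2.COLOR_RGB2HSV)
def comps(m,minn=15):
    n,l,s,ce=cv2.connectedComponentsWithStats(m.astype(np.uint8))
    return [(s[i,4],ce[i],l==i) for i in range(1,n) if s[i,4]>=minn]
E
python3 - <<'E'
from h import *
for n in("top","side"):
    c=dict(np.load(n+"0.npz")); H=hsv(c); C=cloud(c)
    h,s,v=H[...,0].astype(int),H[...,1],H[...,2]
    inb=(C[...,0]>.3)&(C[...,0]<.85)&(abs(C[...,1])<.45)
    print(n)
    def show(name,m):
        for k,ce,mm in comps(m,8):
            P=C[mm]; print(name,k,ce.round(1),"med",np.median(P,0).round(3),"zmax",P[:,2].max().round(3),"rect",rect(P))
    show("lid",inb&(s<50)&(v>150)&(C[...,2]>.06))
    show("red",inb&((h<6)|(h>174))&(s>180)&(v>120)&(C[...,2]>.06))
    show("yel",inb&(h>18)&(h<32)&(s>150)&(C[...,2]>.03))
    show("lidz",inb&(abs(C[...,2]-.075)<.006)&(C[...,1]>.05))
    show("standz",inb&(abs(C[...,2]-.05)<.005)&(C[...,1]<.0)&(C[...,1]>-.25))
    show("tall",inb&(C[...,2]>.105))
E
```

```text
top
lid 2343 [192.  217.1] med [0.554 0.167 0.075] zmax 1.279 rect [539.   84.  319.8 168.1  80.2]
red 83 [330.6 217.2] med [ 0.546 -0.166  0.101] zmax 0.106 rect [ 546.  -165.1   22.    20.2   11.7]
yel 119 [370.9 167.1] med [ 0.672 -0.271  0.057] zmax 1.279 rect [ 553.6 -177.9   29.8  342.9   51.4]
yel 98 [191.4 215.6] med [0.557 0.167 0.086] zmax 0.093 rect [556.1 164.1  32.6  36.7  42.8]
yel 8 [327.  210.5] med [ 0.567 -0.161  0.057] zmax 0.059 rect [ 567.2 -161.4    8.9    3.2   13.8]
lidz 2832 [192.2 217.5] med [0.552 0.166 0.075] zmax 0.081 rect [553.8 169.7 147.7 128.4   5.1]
lidz 9 [189.  214.3] med [0.562 0.175 0.072] zmax 0.081 rect [560.1 175.    3.   20.7  57.2]
standz 9 [275.9 136.4] med [ 0.758 -0.039  0.051] zmax 0.055 rect [756.3 -38.1   2.2  20.7  42.2]
standz 14 [282.1 157.6] med [ 0.702 -0.052  0.05 ] zmax 0.053 rect [702.5 -53.9  27.9   4.3  79.4]
standz 780 [328.8 219.2] med [ 0.544 -0.164  0.05 ] zmax 0.055 rect [ 546.7 -165.9   80.4   78.9   12.7]
tall 397 [149.4 217.9] med [0.546 0.254 0.16 ] zmax 1.279 rect [479.5 113.4 354.5  60.2  64.1]
side
lid 2216 [273.
[... 645 characters left out ...]
 132.1   5.1]
lidz 235 [252.1 269.8] med [0.574 0.183 0.076] zmax 0.081 rect [572.7 183.2  27.8  59.2  61.1]
lidz 9 [263.3 264.6] med [0.558 0.161 0.073] zmax 0.076 rect [557.  160.6   8.    3.2  33.5]
standz 467 [307.4 189.5] med [ 0.537 -0.147  0.05 ] zmax 0.055 rect [ 542.5 -164.3   79.    87.7   13. ]
standz 55 [216.7 193.6] med [ 0.741 -0.086  0.051] zmax 0.055 rect [741.4 -84.2  43.4  13.6  23.2]
standz 19 [188.9 199.6] med [ 0.792 -0.045  0.05 ] zmax 0.054 rect [792.1 -45.1  11.6   7.2   8.5]
standz 115 [216.7 206.6] med [ 0.719 -0.029  0.05 ] zmax 0.055 rect [722.4 -36.8  64.5  25.9  22.4]
tall 1009 [253.5 264.6] med [0.542 0.259 0.163] zmax 0.191 rect [543.1 254.2  56.3  27.5   5.6]
```

```bash
cat >> h.py <<'E'
def to(o,pos,yaw_y=None,ref=None):
    "shift and turn in the tool's axes to pos with tool z down and tool y along heading yaw_y (mod pi)"
    Q=Ro.from_quat(o["ee_rot"]).as_matrix(); d=Q.T@(np.array(pos)-o["position"])
    r=None
    if yaw_y is not None:
        best=None
        for k in(0,np.pi):
            y=np.array([np.cos(yaw_y+k),np.sin(yaw_y+k),0]);z=np.array([0,0,-1.])
            T=np.c_[np.cross(y,z),y,z]; v=Ro.from_matrix(Q.T@T).as_rotvec()
            if best is None or np.linalg.norm(v)<np.linalg.norm(best): best=v
        r=best.round(4)
    print("delta",d.round(4),"turn",r,"clock",round(o["clock"],2))
E
python3 - <<'E'
from h import *; from workcell import *
o=get_obs(); c=camera("wrist"); print({k:v for k,v in c.items() if k not in("color","range_z")})
to(o,[.53,.19,.33],np.radians(95))
E
```

```text
{'fx': 314.38703546143734, 'fy': 314.38703546143734, 'cx': 279.03118241397647, 'cy': 207.36285279146594, 'k1': -0.013014559678517033, 'tool_from_camera': array([[-6.43179449e-04, -9.48948695e-01, -3.15429804e-01,
         8.08112355e-02],
       [ 9.99998925e-01, -1.94738303e-04, -1.45319844e-03,
        -1.05431487e-03],
       [ 1.31758450e-03, -3.15430400e-01,  9.48947800e-01,
        -1.30190334e-01],
       [ 0.00000000e+00,  0.00000000e+00,  0.00000000e+00,
         1.00000000e+00]])}
delta [-0.3983 -0.2268 -0.0881] turn [-1.300e-03 -3.000e-04 -5.281e-01] clock 0.1
```

Units first: shifts go in shares of 0.75 m and turns go in shares of 180 degrees. So -0.398 m / 0.75 = -0.5307, -0.35 m / 0.75 = -0.4667, -0.528 rad / 3.1416 = -0.1681.

Emit:
move_arm(
  plan=[
    {"delta_pos":[-0.0667,-0.0373,-0.0533],"turn":[0,0,-0.0318],"fingers":0},
    {"delta_pos":[-0.1333,-0.076,-0.1173],"turn":[0,0,-0.0637],"fingers":0},
    {"delta_pos":[-0.2,-0.1133,-0.1173],"turn":[0,0,-0.0955],"fingers":0.5},
    {"delta_pos":[-0.2667,-0.152,-0.1173],"turn":[0,0,-0.1273],"fingers":1},
    {"delta_pos":[-0.3333,-0.1893,-0.1173],"turn":[0,0,-0.1681],"fingers":1},
    {"delta_pos":[-0.4,-0.2267,-0.1173],"turn":[0,0,-0.1681],"fingers":1},
    {"delta_pos":[-0.4667,-0.2667,-0.1173],"turn":[0,0,-0.1681],"fingers":1},
    {"delta_pos":[-0.5307,-0.3027,-0.1173],"turn":[0,0,-0.1681],"fingers":1},
    {"delta_pos":[-0.5307,-0.3027,-0.1173],"turn":[0,0,-0.1681],"fingers":1},
    {"delta_pos":[-0.5307,-0.3027,-0.1173],"turn":[0,0,-0.1681],"fingers":1},
    {"delta_pos":[-0.5307,-0.3027,-0.1173],"turn":[0,0,-0.1681],"fingers":1},
  ],
)

```text
clock: 1.52
position: [0.529, 0.1917, 0.3302]
ee_rot: [-0.045, 0.999, 0.0, -0.0]
ft_force: [-0.2, 0.6, 0.1]
grip_width: 0.001
grasp_force: 0.0
```

```bash
python3 - <<'E'
from h import *; from workcell import *
o=get_obs(); c=camera("wrist"); np.savez("w1.npz",pos=o["position"],ee=o["ee_rot"],**c)
cv2.imwrite("pics/w1.png",c["color"][...,::-1]); print(o["position"],o["joint_pos"].round(2))
C=cloud(c,o);H=hsv(c);h,s,v=H[...,0].astype(int),H[...,1],H[...,2]
for name,m in(("lid",(abs(C[...,2]-.075)<.006)),("white",(s<40)&(v>140)&(abs(C[...,2]-.075)<.008)),("yel",(h>18)&(h<32)&(s>150)&(C[...,2]>.03)),("rim",abs(C[...,2]-.087)<.0025),("tall",(C[...,2]>.1)&(C[...,2]<.22)&(C[...,1]>.2))):
    for k,ce,mm in comps(m,60):
        P=C[mm]; print(name,k,ce.round(1),np.median(P,0).round(4),rect(P),cv2.minEnclosingCircle(np.float32(P[:,:2])))
E
```

```text
[0.52900587 0.1916997  0.33019221] [-0.6   0.16  0.2   1.5  -0.03  1.49  1.26]
lid 264 [548.7  24.8] [0.3404 0.4685 0.0748] [337.5 472.   30.8  13.4  17.2] ((0.33554762601852417, 0.4784044027328491), 0.015515819191932678)
lid 10345 [259.6 181.7] [0.5403 0.1672 0.0737] [549.9 170.1 146.5 129.2   5. ] ((0.5499321818351746, 0.1666005700826645), 0.09468395262956619)
lid 82 [  2.  158.1] [ 0.5435 -0.155   0.0731] [ 539.9 -155.    22.1    4.     9.1] ((0.5401626825332642, -0.15691709518432617), 0.011173618957400322)
lid 711 [ 92.  294.3] [ 0.7308 -0.0608  0.0759] [729.3 -60.1  66.9  67.6  55.7] ((0.7355564832687378, -0.059347741305828094), 0.04078475758433342)
white 9065 [258.6 181.8] [0.5396 0.1657 0.0736] [550.7 166.4 145.7 121.8   5. ] ((0.5501044392585754, 0.16617830097675323), 0.09420114755630493)
yel 561 [257.8 189.7] [0.5549 0.1646 0.085 ] [515.  178.2  33.3 130.   71.2] ((0.5129489898681641, 0.17211180925369263), 0.06590882688760757)
rim 130 [556.5  22.4] [0.34   0.4679 0.0871] [339.4 468.5  24.4   8.1  21.7] ((0.33794331550598145, 0.4723109006881714), 0.01231792289763689)
rim 75 [311.3 188.1] [0.5436 0.2313 0.0874] [544.1 231.1  55.5   4.3   2. ] ((0.5440469980239868, 0.23276451230049133), 0.027874169871211052)
rim 342 [258.4 187.9] [0.5479 0.1675 0.0857] [550.3 166.6  33.3  34.4  75.1] ((0.5504786372184753, 0.16560696065425873), 0.01868707314133644)
tall 1836 [338.3 205.3] [0.5406 0.2538 0.1651] [542.9 249.6  56.7  29.6   5.4] ((0.542423665523529, 0.24948927760124207), 0.03109402395784855)
```

View pics/w1.png

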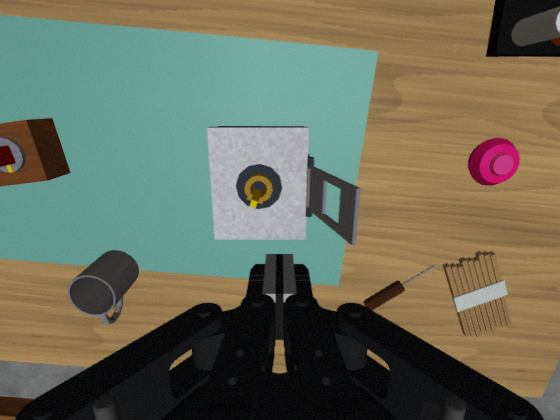

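The wrist view shows the box at (258,183) and the hub at (258,187). The keyway mark is at (254,204), and the hasp leans out to the right, ending at (355,210). I'll place the closed fingers outside the hasp next.

```bash
python3 - <<'E'
from h import *; from workcell import *
to(get_obs(),[.5387,.2995,.176],np.radians(5))
E
```

```text
delta [-0.0193  0.1065  0.1543] turn [ 5.0000e-04  2.0000e-04 -1.5684e+00] clock 1.57
```

In the tool's units: 0.154 m / 0.75 = 0.2053, 0.1065 m / 0.75 = 0.142, 1.573 rad / 3.1416 = 0.5007.

Emit:
move_arm(
  plan=[
    {"delta_pos":[-0.0133,0.0707,0],"turn":[0,0,0.0557],"fingers":1},
    {"delta_pos":[-0.0253,0.1413,0],"turn":[0,0,0.1114],"fingers":1},
    {"delta_pos":[-0.0253,0.142,0],"turn":[0,0,0.1671],"fingers":1},
    {"delta_pos":[-0.0253,0.142,0.04],"turn":[0,0,0.2228],"fingers":1},
    {"delta_pos":[-0.0253,0.142,0.08],"turn":[0,0,0.2785],"fingers":1},
    {"delta_pos":[-0.0253,0.142,0.12],"turn":[0,0,0.3342],"fingers":1},
    {"delta_pos":[-0.0253,0.142,0.16],"turn":[0,0,0.3899],"fingers":1},
    {"delta_pos":[-0.0253,0.142,0.1867],"turn":[0,0,0.4456],"fingers":1},
    {"delta_pos":[-0.0253,0.142,0.2053],"turn":[0,0,0.5007],"fingers":1},
    {"delta_pos":[-0.0253,0.142,0.2053],"turn":[0,0,0.5007],"fingers":1},
  ],
)

```text
clock: 2.82
position: [0.5382, 0.2986, 0.1753]
ee_rot: [0.675, 0.737, -0.001, -0.0]
ft_force: [-0.2, 0.2, 1.1]
grip_width: 0.001
grasp_force: 0.0
```

```bash
python3 - <<'E'
from h import *; from workcell import *
o=get_obs(); print(o["position"],o["joint_pos"].round(2)); to(o,[.5387,.2995,.176],np.radians(5))
hg=np.array([.5448,.2298]);u=np.array([-.0872,.9962]); Q=Ro.from_quat(o["ee_rot"]).as_matrix()
for s,z in((.03,.165),(.013,.167),(-.02,.169),(-.052,.157),(-.079,.133),(-.093,.109),(-.0986,.0906),(-.099,.081)):
    print((Q.T@(np.r_[hg+s*u,z+.011]-o["position"])).round(3))
E
```

```text
[0.53821623 0.29858686 0.17526766] [-0.83  0.36  0.32  1.59 -0.12  1.21 -0.4 ]
delta [ 0.0009  0.0006 -0.0007] turn [-0.0019  0.0009  0.0004] clock 2.83
[-0.039  0.001 -0.001]
[-0.056  0.001 -0.003]
[-0.089  0.001 -0.005]
[-0.121  0.001  0.007]
[-0.148  0.001  0.031]
[-0.162  0.001  0.055]
[-0.168  0.001  0.074]
[-0.168  0.001  0.083]
```

In the tool's units: -0.169 m / 0.75 = -0.2253, -0.168 m / 0.75 = -0.224.

Emit:
move_arm(
  plan=[
    {"delta_pos":[-0.0267,0.0013,-0.0013],"turn":[0,0,0],"fingers":1},
    {"delta_pos":[-0.052,0.0013,-0.0013],"turn":[0,0,0],"fingers":1},
    {"delta_pos":[-0.0747,0.0013,-0.004],"turn":[0,0,0],"fingers":1},
    {"delta_pos":[-0.0973,0.0013,-0.0053],"turn":[0,0,0],"fingers":1},
    {"delta_pos":[-0.1187,0.0013,-0.0067],"turn":[0,0,0],"fingers":1},
    {"delta_pos":[-0.1413,0.0013,0.0013],"turn":[0,0,0],"fingers":1},
    {"delta_pos":[-0.1613,0.0013,0.0093],"turn":[0,0,0],"fingers":1},
    {"delta_pos":[-0.18,0.0013,0.024],"turn":[0,0,0],"fingers":1},
    {"delta_pos":[-0.1973,0.0013,0.0413],"turn":[0,0,0],"fingers":1},
    {"delta_pos":[-0.216,0.0013,0.0733],"turn":[0,0,0],"fingers":1},
    {"delta_pos":[-0.224,0.0013,0.0987],"turn":[0,0,0],"fingers":1},
    {"delta_pos":[-0.2253,0.0013,0.1067],"turn":[0,0,0],"fingers":1},
  ],
)

```text
clock: 4.32
position: [0.5539, 0.1285, 0.0945]
ee_rot: [0.677, 0.736, -0.001, -0.0]
ft_force: [-0.1, 1.3, 0.1]
grip_width: -0.0
grasp_force: 0.1
```

```bash
python3 - <<'E'
from h import *; from workcell import *
c=camera("top"); C=cloud(c); m=(C[...,2]>.076)&(C[...,2]<.15)&(C[...,0]>.5)&(C[...,0]<.6)&(C[...,1]>.2)&(C[...,1]<.3)
P=C[m]; print(len(P),P.max(0),np.median(P,0))
o=get_obs();print(o["position"],o["ft_force"])
cv2.imwrite("pics/t2.png",cv2.resize(c["color"][140:290,100:300,::-1],None,fx=4,fy=4))
E
```

```text
Traceback (most recent call last):
ValueError: zero-size array to reduction operation maximum which has no identity
```

In the tool's units: 0.005 m / 0.75 = 0.0067, 0.003 m / 0.75 = 0.004.

Emit:
move_arm(
  plan=[
    {"delta_pos":[0,0,0.004],"turn":[0,0,0],"fingers":1},
    {"delta_pos":[0,0,0.0067],"turn":[0,0,0],"fingers":1},
    {"delta_pos":[0,0,0.0067],"turn":[0,0,0],"fingers":1},
  ],
)

```text
clock: 4.75
position: [0.5551, 0.1301, 0.0921]
ee_rot: [0.676, 0.737, 0.001, 0.0]
ft_force: [-1.9, -0.1, 3.8]
grip_width: 0.002
grasp_force: 1.8
```

```bash
python3 - <<'E'
from h import *; from workcell import *
o=get_obs();to(o,[.548,-.18,.27],np.radians(13))
E
```

```text
delta [-0.3082 -0.0334 -0.1782] turn [ 0.001  -0.0006 -0.1414] clock 4.75
```

In the tool's units: -0.308 m / 0.75 = -0.4107, -0.26 m / 0.75 = -0.3467, -0.14 rad / 3.1416 = -0.0446.

Emit:
move_arm(
  plan=[
    {"delta_pos":[0,0,-0.0533],"turn":[0,0,0],"fingers":1},
    {"delta_pos":[0,0,-0.12],"turn":[0,0,0],"fingers":1},
    {"delta_pos":[-0.0533,-0.0053,-0.1733],"turn":[0,0,-0.0223],"fingers":0.5},
    {"delta_pos":[-0.12,-0.0133,-0.2133],"turn":[0,0,-0.0446],"fingers":0},
    {"delta_pos":[-0.1933,-0.0213,-0.2373],"turn":[0,0,-0.0446],"fingers":0},
    {"delta_pos":[-0.2667,-0.0293,-0.2373],"turn":[0,0,-0.0446],"fingers":0},
    {"delta_pos":[-0.3467,-0.0373,-0.2373],"turn":[0,0,-0.0446],"fingers":0},
    {"delta_pos":[-0.4107,-0.044,-0.2373],"turn":[0,0,-0.0446],"fingers":0},
    {"delta_pos":[-0.4107,-0.044,-0.2373],"turn":[0,0,-0.0446],"fingers":0},
    {"delta_pos":[-0.4107,-0.044,-0.2373],"turn":[0,0,-0.0446],"fingers":0},
  ],
)

```text
clock: 6.0
position: [0.5483, -0.1793, 0.2693]
ee_rot: [0.623, 0.782, 0.0, -0.0]
ft_force: [-1.0, 0.8, -0.2]
grip_width: 0.996
grasp_force: 0.0
```

```bash
python3 - <<'E'
from h import *; from workcell import *
c=camera("top"); C=cloud(c); np.savez("top3.npz",**c)
cv2.imwrite("pics/t3.png",cv2.resize(c["color"][150:280,120:290,::-1],None,fx=4,fy=4))
m=(C[...,2]>.079)&(C[...,2]<.2)&(C[...,0]>.48)&(C[...,0]<.62)&(C[...,1]>.07)&(C[...,1]<.3); print("above lid",rect(C[m]),np.percentile(C[m][:,2],[50,90,100]))
o=get_obs(); c=camera("wrist"); np.savez("w3.npz",**c); np.savez("w3o.npz",**o)
cv2.imwrite("pics/w3.png",c["color"][...,::-1]); print(o["position"],o["joint_pos"].round(2),o["ft_force"])
C=cloud(c,o);H=hsv(c);h,s,v=H[...,0].astype(int),H[...,1],H[...,2]
near=np.hypot(C[...,0]-.546,C[...,1]+.166)<.06
for name,m in(("redtop",((h<6)|(h>174))&(s>150)&near&(abs(C[...,2]-.102)<.004)),("yel",(h>18)&(h<34)&(s>120)&near),("flange",near&(abs(C[...,2]-.056)<.003)&(s<80)),("stand",near&(abs(C[...,2]-.05)<.003)),("standwide",(np.hypot(C[...,0]-.546,C[...,1]+.166)<.075)&(abs(C[...,2]-.05)<.004))):
    for k,ce,mm in comps(m,12):
        P=C[mm]; print(name,k,ce.round(1),np.median(P,0).round(4),rect(P),cv2.minEnclosingCircle(np.float32(P[:,:2])))
E
```

```text
above lid [550.3 170.1 137.1 128.6   3.3] [0.08171298 0.08550854 0.09109716]
[ 0.54843863 -0.17862006  0.26929494] [-0.27  0.23  0.6   1.58 -0.13  1.37  0.57] [-0.39180768  0.54516456 -0.26108119]
redtop 564 [276.4 175.7] [ 0.5424 -0.1668  0.1007] [ 542.7 -167.5   22.6   24.2   12.4] ((0.542451024055481, -0.16701170802116394), 0.01531656738370657)
yel 48 [292.9 167.2] [ 0.56   -0.1625  0.0555] [ 558.7 -160.2   10.3   13.    13.3] ((0.5586886405944824, -0.1602405607700348), 0.00839498545974493)
yel 14 [370.6 275.2] [ 0.5885 -0.1656  0.2711] [ 588.3 -165.2    0.7    5.7   18.1] ((0.5880810022354126, -0.16530534625053406), 0.0029569645412266254)
flange 460 [273.9 158.3] [ 0.5343 -0.155   0.0547] [ 537.5 -161.6   44.9   29.    42.2] ((0.5423438549041748, -0.16691097617149353), 0.02267519198358059)
flange 64 [292.5 174.7] [ 0.5615 -0.1715  0.0548] [ 562.5 -173.     6.7   14.    13.6] ((0.5624387860298157, -0.17304494976997375), 0.007856922224164009)
stand 3588 [277.3 163.7] [ 0.5424 -0.1618  0.0487] [ 543.1 -167.5   80.1   80.3   12. ] ((0.5425098538398743, -0.1676107943058014), 0.05573228746652603)
standwide 3668 [277.2 163.5] [ 0.5419 -0.1616  0.0487] [ 543.1 -167.5   80.1   80.3   12. ] ((0.5425098538398743, -0.1676107943058014), 0.05573228746652603)
```

View pics/w3.png

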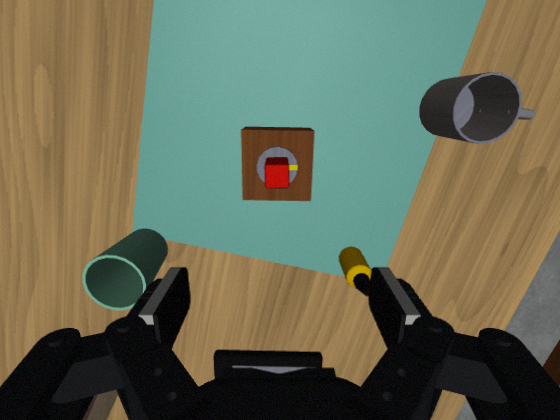

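View pics/t3.png

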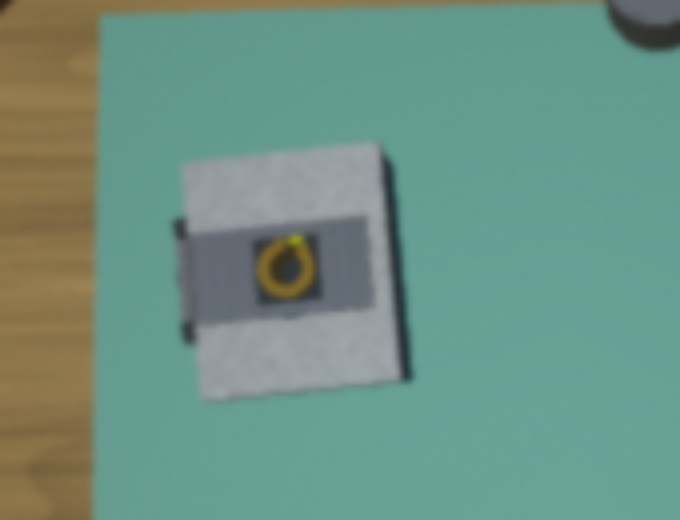

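```bash
python3 - <<'E'
from h import *; from workcell import *
o=get_obs();to(o,[.5425,-.1670,.072],np.radians(12.4)); print(o["ee_rot"])
E
```

```text
delta [ 0.0123 -0.0033  0.1973] turn [ 0.0004 -0.0007  0.011 ] clock 6.1
[ 6.22305956e-01  7.82774011e-01  3.51138043e-04 -1.46610903e-04]
```

In the tool's units: 0.197 m / 0.75 = 0.2627, 0.18 m / 0.75 = 0.24, 0.011 rad / 3.1416 = 0.0035.

Emit:
move_arm(
  plan=[
    {"delta_pos":[0.016,-0.0047,0.04],"turn":[0,0,0.0035],"fingers":0},
    {"delta_pos":[0.016,-0.0047,0.0933],"turn":[0,0,0.0035],"fingers":0},
    {"delta_pos":[0.016,-0.0047,0.1467],"turn":[0,0,0.0035],"fingers":0},
    {"delta_pos":[0.016,-0.0047,0.2],"turn":[0,0,0.0035],"fingers":0},
    {"delta_pos":[0.016,-0.0047,0.24],"turn":[0,0,0.0035],"fingers":0},
    {"delta_pos":[0.016,-0.0047,0.2627],"turn":[0,0,0.0035],"fingers":0},
    {"delta_pos":[0.016,-0.0047,0.2627],"turn":[0,0,0.0035],"fingers":0},
    {"delta_pos":[0.016,-0.0047,0.2627],"turn":[0,0,0.0035],"fingers":0.9},
    {"delta_pos":[0.016,-0.0047,0.2627],"turn":[0,0,0.0035],"fingers":0.9},
    {"delta_pos":[0.016,-0.0047,0.2627],"turn":[0,0,0.0035],"fingers":0.9},
    {"delta_pos":[0.016,-0.0047,0.2627],"turn":[0,0,0.0035],"fingers":0.9},
    {"delta_pos":[0.016,-0.0047,0.2627],"turn":[0,0,0.0035],"fingers":0.9},
  ],
  force=70,
)

```text
clock: 7.6
position: [0.5424, -0.1692, 0.073]
ee_rot: [0.628, 0.779, 0.0, 0.0]
ft_force: [-0.9, 0.5, 6.8]
grip_width: 0.27
grasp_force: 69.2
```

```bash
python3 - <<'E'
from h import *; from workcell import *
o=get_obs();to(o,[.552,.185,.27],np.radians(-15))
E
```

```text
delta [ 0.3441  0.0848 -0.197 ] turn [ 1.200e-03 -1.000e-04  4.758e-01] clock 7.6
```

In the tool's units: 0.344 m / 0.75 = 0.4587, -0.197 m / 0.75 = -0.2627, 0.476 rad / 3.1416 = 0.1515.

Emit:
move_arm(
  plan=[
    {"delta_pos":[0,0,-0.02],"turn":[0,0,0],"fingers":0.9},
    {"delta_pos":[0,0,-0.0667],"turn":[0,0,0],"fingers":0.9},
    {"delta_pos":[0,0,-0.1333],"turn":[0,0,0],"fingers":0.9},
    {"delta_pos":[0,0,-0.2],"turn":[0,0,0],"fingers":0.9},
    {"delta_pos":[0.0533,0.0133,-0.2533],"turn":[0,0,0.0255],"fingers":0.9},
    {"delta_pos":[0.12,0.0293,-0.2627],"turn":[0,0,0.0509],"fingers":0.9},
    {"delta_pos":[0.1933,0.048,-0.2627],"turn":[0,0,0.0764],"fingers":0.9},
    {"delta_pos":[0.2667,0.0653,-0.2627],"turn":[0,0,0.1019],"fingers":0.9},
    {"delta_pos":[0.34,0.084,-0.2627],"turn":[0,0,0.1273],"fingers":0.9},
    {"delta_pos":[0.4133,0.1013,-0.2627],"turn":[0,0,0.1515],"fingers":0.9},
    {"delta_pos":[0.4587,0.1133,-0.2627],"turn":[0,0,0.1515],"fingers":0.9},
    {"delta_pos":[0.4587,0.1133,-0.2627],"turn":[0,0,0.1515],"fingers":0.9},
  ],
)

```text
clock: 9.1
position: [0.551, 0.1884, 0.2694]
ee_rot: [0.792, 0.611, -0.0, -0.0]
ft_force: [-0.3, -1.1, -0.8]
grip_width: 0.271
grasp_force: 68.7
```

```bash
python3 - <<'E'
from h import *; from workcell import *
o=get_obs(); c=camera("wrist"); np.savez("w4.npz",**c); np.savez("w4o.npz",**o)
cv2.imwrite("pics/w4.png",cv2.resize(c["color"][90:390,150:410,::-1],None,fx=2,fy=2)); print(o["position"],o["joint_pos"].round(2),o["ft_force"])
E
```

```text
[0.55104538 0.18844936 0.26937211] [-0.76  0.23  0.41  1.56 -0.09  1.37 -0.59] [-0.34559444 -1.0511174  -0.80626243]
```

View pics/w4.png

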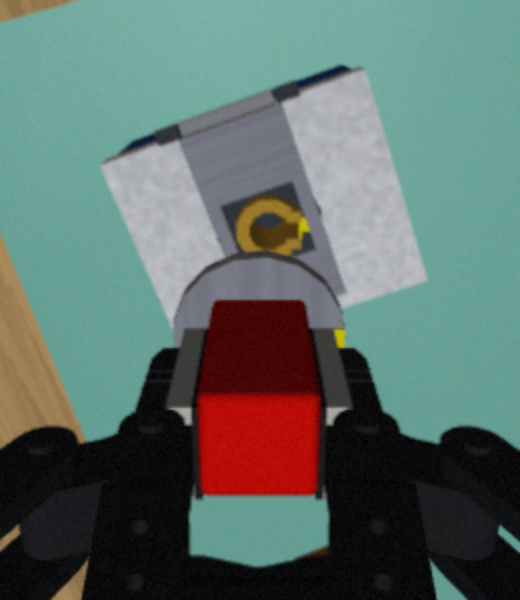

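In the tool's units: 0.03 m / 0.75 = 0.04.

Emit:
move_arm(
  plan=[
    {"delta_pos":[0.04,0,0],"turn":[0,0,0],"fingers":0.9},
    {"delta_pos":[0.04,0,0],"turn":[0,0,0],"fingers":0.9},
    {"delta_pos":[0.04,0,0],"turn":[0,0,0],"fingers":0.9},
  ],
)

```text
clock: 9.52
position: [0.5599, 0.2122, 0.2696]
ee_rot: [0.794, 0.608, -0.0, 0.0]
ft_force: [-0.0, -0.5, -1.6]
grip_width: 0.272
grasp_force: 68.9
```

```bash
cat > m.py <<'E'
from h import *
def measure(c,o):
    Q=Ro.from_quat(o["ee_rot"]).as_matrix(); P=lambda uv,z:(onz(c,uv,z,o)-o["position"])@Q
    H=hsv(c);h,s,v=H[...,0].astype(int),H[...,1],H[...,2]; C=cloud(c,o); rg=c["range_z"]
    near=(np.hypot(C[...,0]-.55,C[...,1]-.166)<.03)&(C[...,2]>.04)&(C[...,2]<.1)
    brass=near&(h>10)&(h<34)&(s>110)
    k,ce,mm=max(comps(brass),key=lambda t:t[0])
    ct=max(cv2.findContours(mm.astype(np.uint8),0,1)[0],key=len); hull=cv2.convexHull(ct).reshape(-1,2)
    T=P(hull,.087); e=cv2.fitEllipse(np.float32(T[:,:2]*1000)); print("hub outer ellipse mm(tool)",np.round(e[0],1),np.round(e[1],1),"encl",np.round(np.array(cv2.minEnclosingCircle(np.float32(T[:,:2]*1000))[0]),1))
    # bright rim only: pixels near rim height
    R=near&(abs(C[...,2]-.0857)<.0025); kk,_,m2=max(comps(R),key=lambda t:t[0]); v2,u2=np.nonzero(m2)
    hr=cv2.convexHull(np.c_[u2,v2].astype(np.int32)).reshape(-1,2); T2=P(hr,.087); e2=cv2.fitEllipse(np.float32(T2[:,:2]*1000)); print("rim by depth",kk,np.round(e2[0],1),np.round(e2[1],1))
    yel=near&(h>26)&(h<34)&(s>170)&(v>150)
    for k,ce,mm in comps(yel,5): print("yel",k,ce.round(1),(P([ce],.087)*1000).round(1))
    # held plug
    tz=((C-o["position"])@Q)[...,2]
    red=((h<6)|(h>174))&(s>170)&(abs(tz+.029)<.006)
    k,ce,mm=max(comps(red),key=lambda t:t[0]); v2,u2=np.nonzero(mm)
    T=P(np.c_[u2,v2],o["position"][2]+.029); print("handle top",k,rect(T),"tz med",np.median(tz[mm]).round(4))
    fl=(s<70)&(abs(tz-.017)<.004)&(np.hypot(*((C-o["position"])@Q)[...,:2].transpose(2,0,1))<.03)
    v2,u2=np.nonzero(fl)
    if len(u2):
        T=P(np.c_[u2,v2],o["position"][2]-.017); print("flange",len(u2),np.round(np.array(cv2.minEnclosingCircle(np.float32(T[:,:2]*1000))[0]),1),cv2.minEnclosingCircle(np.float32(T[:,:2]*1000))[1],np.median(tz[fl]).round(4))
E
python3 - <<'E'
from m import *; from workcell import *
o=get_obs(); c=camera("wrist"); np.savez("w5.npz",**c); np.savez("w5o.npz",**o); print(o["position"]); measure(c,o)
E
```

```text
[0.55994116 0.21218202 0.26961302]
hub outer ellipse mm(tool) [-35.1   3.8] [18.3 29.4] encl [-34.1   4.2]
rim by depth 81 [-37.7   4.8] [18.3 29.3]
handle top 3323 [ 5.2 -0.1 24.8 23.3  0.1] tz med -0.0275
flange 1791 [4.  0.1] 22.437450408935547 0.0184
```

```bash
python3 - <<'E'
from m import *
c=dict(np.load("w5.npz")); cv2.imwrite("pics/w5.png",cv2.resize(c["color"][90:240,190:370,::-1],None,fx=4,fy=4,interpolation=cv2.INTER_NEAREST))
H=hsv(c)
print(H[150:215:5,250:310:5,:].tolist()[0:13:2])
E
```

```text
[[[83, 87, 172], [84, 82, 172], [84, 83, 176], [83, 85, 173], [84, 86, 172], [85, 83, 172], [84, 81, 173], [83, 86, 172], [84, 86, 170], [106, 159, 64], [108, 194, 54], [108, 197, 53]], [[83, 86, 171], [84, 83, 172], [84, 86, 170], [87, 83, 162], [109, 191, 52], [108, 146, 54], [6, 11, 120], [110, 64, 60], [108, 55, 60], [109, 24, 85], [111, 10, 186], [110, 8, 187]], [[143, 13, 76], [113, 18, 126], [116, 27, 132], [114, 27, 131], [9, 17, 105], [113, 26, 128], [113, 27, 123], [111, 32, 128], [110, 13, 182], [107, 10, 177], [108, 7, 178], [110, 13, 181]], [[120, 26, 126], [111, 27, 125], [111, 26, 129], [118, 30, 135], [116, 27, 131], [118, 26, 126], [115, 24, 126], [120, 20, 128], [115, 25, 124], [107, 12, 184], [105, 11, 185], [124, 10, 187]], [[118, 26, 127], [118, 23, 131], [115, 26, 128], [113, 26, 129], [113, 31, 130], [116, 28, 136], [123, 24, 127], [116, 31, 123], [115, 26, 127], [111, 27, 130], [107, 10, 179], [100, 8, 186]], [[112, 28, 136], [116, 29, 130], [120, 23, 123], [118, 27, 134], [116, 31, 130], [116, 30, 128], [114, 29, 130], [115, 26, 129], [115, 26, 126], [113, 31, 131], [108, 14, 176], [120, 9, 175]], [[109, 27, 134], [114, 29, 133], [115, 26, 128], [120, 21, 131], [113, 37, 110], [19, 153, 70], [18, 195, 81], [17, 200, 70], [110, 38, 61], [113, 39, 86], [116, 30, 135], [107, 10, 186]]]
```

View pics/w5.png

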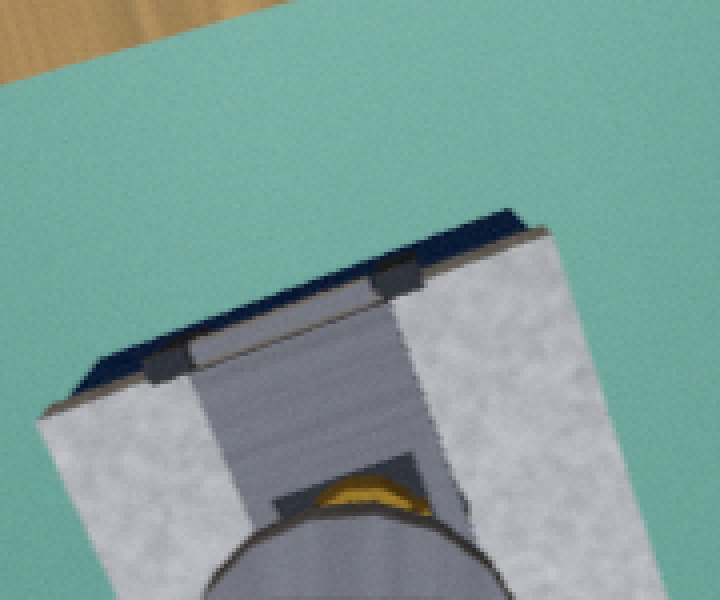

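I moved the wrong way: the flange now hides the hub, leaving only its edge visible at crop (370,490). I'll shift in the other direction.

In the tool's units: -0.055 m / 0.75 = -0.0733, -0.03 m / 0.75 = -0.04.

Emit:
move_arm(
  plan=[
    {"delta_pos":[-0.04,0,0],"turn":[0,0,0],"fingers":0.9},
    {"delta_pos":[-0.0733,0,0],"turn":[0,0,0],"fingers":0.9},
    {"delta_pos":[-0.0733,0,0],"turn":[0,0,0],"fingers":0.9},
    {"delta_pos":[-0.0733,0,0],"turn":[0,0,0],"fingers":0.9},
  ],
)

```text
clock: 10.07
position: [0.5454, 0.1609, 0.2696]
ee_rot: [0.793, 0.609, 0.0, -0.0]
ft_force: [-0.2, -0.2, -1.5]
grip_width: 0.273
grasp_force: 68.9
```

```bash
python3 - <<'E'
from m import *; from workcell import *
o=get_obs(); c=camera("wrist"); np.savez("w6.npz",**c); np.savez("w6o.npz",**o); print(o["position"]); measure(c,o)
w=dict(np.load("w3.npz")); p=dict(np.load("w3o.npz")); Q=Ro.from_quat(p["ee_rot"]).as_matrix()
P=(onz(w,[[276.4,175.7]],.102,p)-p["position"])@Q; print("w3 handle top tool",P*1000)
cv2.imwrite("pics/w6.png",cv2.resize(c["color"][120:240,210:350,::-1],None,fx=5,fy=5,interpolation=cv2.INTER_NEAREST))
E
```

```text
[0.54542617 0.16091032 0.26957359]
hub outer ellipse mm(tool) [7.7 4.1] [35.7 37.6] encl [7.2 4.4]
rim by depth 558 [7.  4.7] [34.7 36.9]
yel 31 [299.6 176.7] [[  8.4  20.9 182.6]]
handle top 3335 [ 5.4  0.1 25.3 23.6  0.1] tz med -0.0275
flange 1794 [ 3.9 -0.1] 22.37975311279297 0.0184
w3 handle top tool [[ 13.07210173  -3.26876982 167.30249702]]
```

View pics/w6.png

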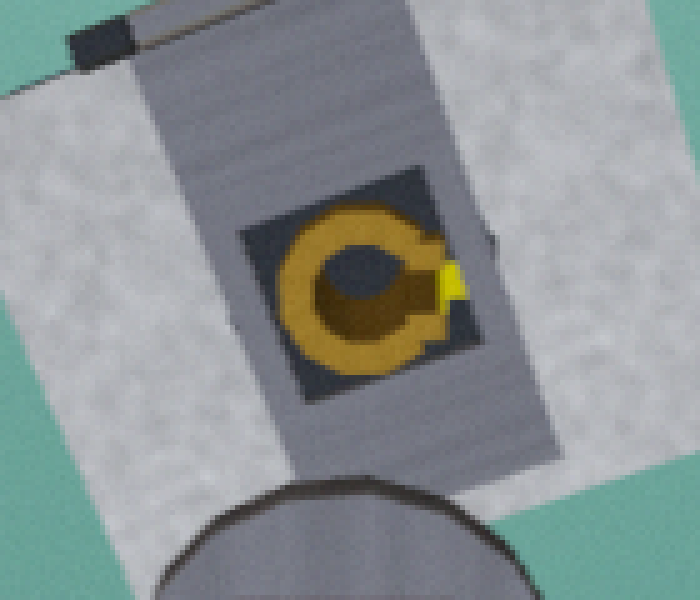

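The hub ring is clear at crop (362,290) and the keyway points right to (453,285), so it is nearly along the tool's +y. I'll refine the centre by fitting a circle to the bright rim.

```bash
python3 - <<'E'
from m import *; from scipy.optimize import least_squares
c=dict(np.load("w6.npz")); o=dict(np.load("w6o.npz")); Q=Ro.from_quat(o["ee_rot"]).as_matrix()
H=hsv(c); h,s,v=[H[...,i].astype(int) for i in range(3)]
b=(h>12)&(h<26)&(s>110)&(v>110); b[:150]=0;b[200:]=0;b[:,:255]=0;b[:,310:]=0
k,ce,mm=max(comps(b),key=lambda t:t[0])
cts,_=cv2.findContours(mm.astype(np.uint8),cv2.RETR_CCOMP,cv2.CHAIN_APPROX_NONE); p=np.vstack(cts).reshape(-1,2)
T=((onz(c,p,.087,o)-o["position"])@Q)[:,:2]*1000
x=np.array([7.,4.])
for it in range(6):
    d=np.hypot(*(T-x).T); a=np.arctan2(*(T-x).T); left=abs(np.degrees(np.arctan2((T-x)[:,0],(T-x)[:,1])))>40
    for r0,n in((17,"out"),(10.2,"in")):
        g=left&(abs(d-r0)<2.5)
        f=least_squares(lambda q:np.hypot(*(T[g]-q[:2]).T)-q[2],[*x,r0],loss="soft_l1"); 
        if n=="out":xo=f.x
        else: xi=f.x
    x=xo[:2]
print("outer",xo.round(2),"inner",xi.round(2))
# keyway: dark slot between r 11..15.5, toward +y
vv,uu=np.mgrid[160:200,280:310]; T=((onz(c,np.c_[uu.ravel(),vv.ravel()],.087,o)-o["position"])@Q)[:,:2]*1000-x
d=np.hypot(*T.T); a=np.degrees(np.arctan2(-T[:,0],T[:,1])); V=v[160:200,280:310].ravel()
for lo,hi in((11,13),(13,15.5)):
    print([(A,int(np.mean(V[(d>lo)&(d<hi)&(abs(a-A)<4)]))) for A in range(-48,49,6) if ((d>lo)&(d<hi)&(abs(a-A)<4)).any()])
print("tool y heading",np.degrees(np.arctan2(Q[1,1],Q[0,1])))
E
```

```text
outer [ 6.74  3.   16.7 ] inner [ 6.79  3.16 10.67]
[(-48, 149), (-42, 145), (-36, 147), (-30, 151), (-24, 109), (-18, 86), (-12, 79), (-6, 75), (0, 77), (6, 76), (12, 77), (18, 90), (24, 154), (30, 155), (36, 153), (42, 156), (48, 155)]
[(-48, 150), (-42, 152), (-36, 155), (-30, 154), (-24, 149), (-18, 101), (-12, 84), (-6, 93), (0, 89), (6, 88), (12, 86), (18, 134), (24, 156), (30, 155), (36, 155), (42, 154), (48, 154)]
tool y heading -15.026136192267286
```

In the tool's units: 0.112 m / 0.75 = 0.1493, 0.08 m / 0.75 = 0.1067, -0.03 rad / 3.1416 = -0.0095.

Emit:
move_arm(
  plan=[
    {"delta_pos":[0.0027,0.002,0.0267],"turn":[0,0,-0.0095],"fingers":0.9},
    {"delta_pos":[0.0053,0.004,0.0667],"turn":[0,0,-0.0095],"fingers":0.9},
    {"delta_pos":[0.0053,0.004,0.1067],"turn":[0,0,-0.0095],"fingers":0.9},
    {"delta_pos":[0.0053,0.004,0.1333],"turn":[0,0,-0.0095],"fingers":0.9},
    {"delta_pos":[0.0053,0.004,0.1493],"turn":[0,0,-0.0095],"fingers":0.9},
    {"delta_pos":[0.0053,0.004,0.1493],"turn":[0,0,-0.0095],"fingers":0.9},
    {"delta_pos":[0.0053,0.004,0.1493],"turn":[0,0,-0.0095],"fingers":0.9},
  ],
)

```text
clock: 11.0
position: [0.5499, 0.1643, 0.1582]
ee_rot: [0.784, 0.621, 0.001, 0.0]
ft_force: [0.1, 0.5, -0.6]
grip_width: 0.274
grasp_force: 68.9
```

```bash
python3 - <<'E'
from h import *; from workcell import *
c=camera("wrist"); s=camera("side"); o=get_obs(); p=dict(np.load("w6o.npz")); Q=Ro.from_quat(p["ee_rot"]).as_matrix()
print(o["position"],o["ft_force"],((o["position"]-p["position"])@Q*1000).round(1))
a=cv2.resize(c["color"][150:300,210:350,::-1],None,fx=3.8,fy=3.8); b=cv2.resize(s["color"][190:310,210:320,::-1],(380,a.shape[0]))
im=np.hstack([cv2.resize(a,(400,570)),b]);print(im.shape);cv2.imwrite("pics/m7.png",im)
E
```

```text
[0.54988293 0.16418625 0.1582191 ] [-1.29310422  0.3046388  -1.16006736] [  4.2   3.4 111.4]
(570, 780, 3)
```

View pics/m7.png

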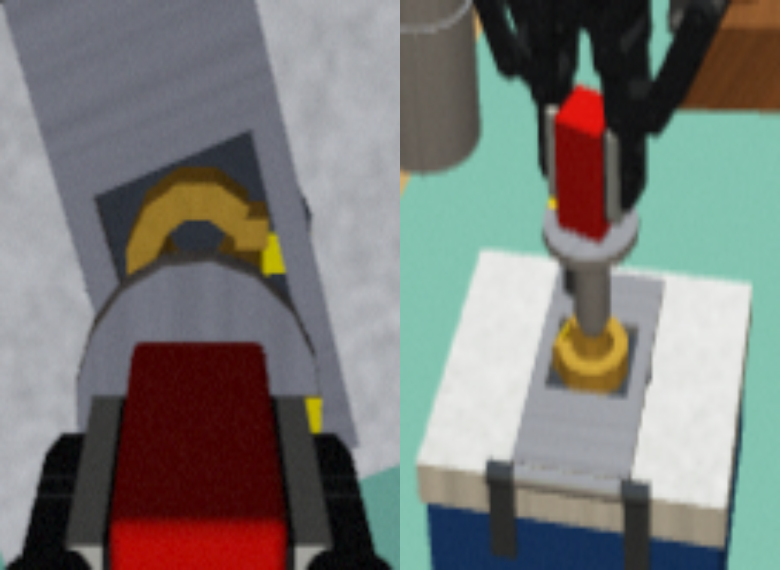

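The wrist view shows the flange centred on the hub (198 against 200). The side view shows the shaft tip at (593,332), directly over the hub mouth at (591,345). I'll start inserting.

In the tool's units: 0.015 m / 0.75 = 0.02, 0.012 m / 0.75 = 0.016.

Emit:
move_arm(
  plan=[
    {"delta_pos":[0,0,0.004],"turn":[0,0,0],"fingers":0.9},
    {"delta_pos":[0,0,0.008],"turn":[0,0,0],"fingers":0.9},
    {"delta_pos":[0,0,0.012],"turn":[0,0,0],"fingers":0.9},
    {"delta_pos":[0,0,0.016],"turn":[0,0,0],"fingers":0.9},
    {"delta_pos":[0,0,0.02],"turn":[0,0,0],"fingers":0.9},
    {"delta_pos":[0,0,0.02],"turn":[0,0,0],"fingers":0.9},
  ],
)

```text
clock: 11.85
position: [0.5492, 0.1639, 0.142]
ee_rot: [0.784, 0.62, -0.0, -0.0]
ft_force: [0.5, -0.9, -2.0]
grip_width: 0.271
grasp_force: 68.9
```

In the tool's units: 0.012 m / 0.75 = 0.016, 0.009 m / 0.75 = 0.012.

Emit:
move_arm(
  plan=[
    {"delta_pos":[0,0,0.004],"turn":[0,0,0],"fingers":0.9},
    {"delta_pos":[0,0,0.008],"turn":[0,0,0],"fingers":0.9},
    {"delta_pos":[0,0,0.012],"turn":[0,0,0],"fingers":0.9},
    {"delta_pos":[0,0,0.016],"turn":[0,0,0],"fingers":0.9},
    {"delta_pos":[0,0,0.016],"turn":[0,0,0],"fingers":0.9},
  ],
)

```text
clock: 12.48
position: [0.5492, 0.1639, 0.13]
ee_rot: [0.784, 0.621, -0.0, -0.0]
ft_force: [-0.8, -0.8, -1.5]
grip_width: 0.275
grasp_force: 68.9
```

In the tool's units: 0.022 m / 0.75 = 0.0293, 0.02 m / 0.75 = 0.0267.

Emit:
move_arm(
  plan=[
    {"delta_pos":[0,0,0.0053],"turn":[0,0,0],"fingers":0.9},
    {"delta_pos":[0,0,0.0107],"turn":[0,0,0],"fingers":0.9},
    {"delta_pos":[0,0,0.0147],"turn":[0,0,0],"fingers":0.9},
    {"delta_pos":[0,0,0.0187],"turn":[0,0,0],"fingers":0.9},
    {"delta_pos":[0,0,0.0227],"turn":[0,0,0],"fingers":0.9},
    {"delta_pos":[0,0,0.0267],"turn":[0,0,0],"fingers":0.9},
    {"delta_pos":[0,0,0.0293],"turn":[0,0,0],"fingers":0.9},
    {"delta_pos":[0,0,0.0293],"turn":[0,0,0],"fingers":0.9},
  ],
  force=100,
)

```text
clock: 13.48
position: [0.5495, 0.164, 0.11]
ee_rot: [0.784, 0.62, 0.0, -0.0]
ft_force: [-8.3, -1.4, 19.7]
grip_width: 0.273
grasp_force: 101.4
```

In the tool's units: 0.002 m / 0.75 = 0.0027, 0.001 m / 0.75 = 0.0013.

Emit:
move_arm(
  plan=[
    {"delta_pos":[0,0,0.0013],"turn":[0,0,0],"fingers":0.9},
    {"delta_pos":[0,0,0.0027],"turn":[0,0,0],"fingers":0.9},
    {"delta_pos":[0,0,0.0027],"turn":[0,0,0],"fingers":0.9},
  ],
)

```text
clock: 13.85
position: [0.5495, 0.164, 0.1099]
ee_rot: [0.784, 0.62, 0.001, -0.001]
ft_force: [-20.0, -4.7, 39.9]
grip_width: 0.268
grasp_force: 104.3
```

```bash
python3 - <<'E'
from h import *; from workcell import *
s=camera("side"); c=camera("wrist"); o=get_obs(); print(o["position"],o["ft_force"],o["torque"])
Q=Ro.from_quat(o["ee_rot"]).as_matrix(); C=cloud(c,o); H=hsv(c); tz=((C-o["position"])@Q)
red=((H[...,0]<6)|(H[...,0]>174))&(H[...,1]>170)&(abs(tz[...,2]+.029)<.012); print("handle top",np.median(tz[red],0), "world z",np.percentile(C[red][:,2],[50,75]))
fl=(H[...,1]<70)&(abs(tz[...,2]-.017)<.006)&(np.hypot(tz[...,0],tz[...,1])<.03);print("flange world z",np.median(C[fl],0),fl.sum(), np.median(tz[fl],0))
cv2.imwrite("pics/s8.png",cv2.resize(s["color"][210:310,210:320,::-1],None,fx=5.5,fy=5.5))
E
```

```text
[0.54949662 0.1640682  0.10990839] [-18.4305246   -6.00981857  39.80805268] [-1.20787256  4.2726911   0.08087274]
handle top [ 6.17009704e-03 -9.23388129e-05 -2.74553066e-02] world z [0.13736728 0.13786504]
flange world z [0.55350161 0.17987114 0.09154534] 1881 [ 0.01583722 -0.00059128  0.0183866 ]
```

View pics/s8.png

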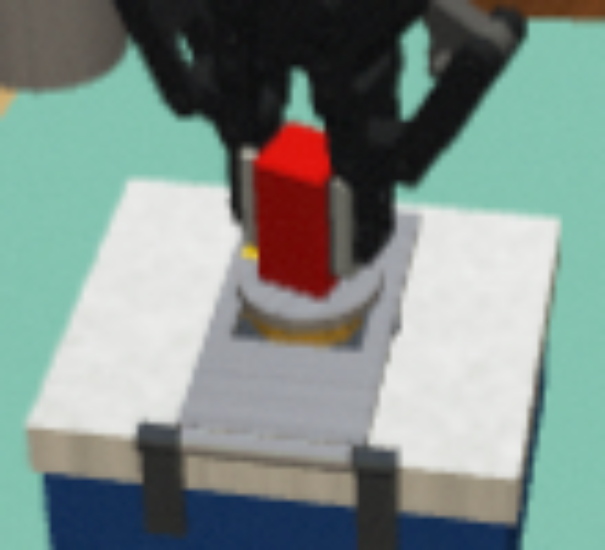

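The flange sits on the brass hub at crop (310,310) with the hasp flat beneath it. Pressing harder didn't lower it any further, so it is seated. I'll ease off slightly and hold.

In the tool's units: -0.0015 m / 0.75 = -0.002, -0.001 m / 0.75 = -0.0013.

Emit:
move_arm(
  plan=[
    {"delta_pos":[0,0,-0.0013],"turn":[0,0,0],"fingers":0.9},
    {"delta_pos":[0,0,-0.002],"turn":[0,0,0],"fingers":0.9},
    {"delta_pos":[0,0,-0.002],"turn":[0,0,0],"fingers":0.9},
    {"delta_pos":[0,0,-0.002],"turn":[0,0,0],"fingers":0.9},
  ],
)

```text
clock: 14.45
position: [0.5495, 0.164, 0.11]
ee_rot: [0.784, 0.62, 0.0, -0.0]
ft_force: [-11.4, -2.3, 23.9]
grip_width: 0.269
grasp_force: 101.9
```

```bash
python3 -c "
from workcell import *
print(hand_in())"
```

```text
the job is handed in; nothing more can be done
None
```

The hasp is closed flat over the lid and the keyed plug is seated in the hub, held down at about 24 N; I handed the job in at about 14.5 s, and `hand_in()` returned no verdict.

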